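# Slide tower into its dock

## Robot

A 7-joint arm with a two-finger parallel gripper is mounted at the origin on a cart in front of the work surface, level with it; the furniture and walls round the work are solid. World frame = base frame: x ahead of the robot, y to its left, z up, the work surface at z = 0. Lengths are in m, angles in degrees, forces in N, time in s.
With the tool pointing down it reaches from about 0.4 to 0.85 m from the base axis. Payload 10.4 kg.
Tool frame: the origin (TCP) lies between the finger pads; the fingertips stand 25 mm ahead of it and the grasp point (between the pads) lies 6 mm ahead of it; z points along the fingers, y is the line along which they close (so a half turn about z gives the same grasp; the last joint's range is limited). The gripper opens to 85 mm and grips with 20 to 120 N. Pads are 22 mm wide; open, the fingers measure 114 mm over their backs; the gripper's body (76 mm by 85 mm) begins 54 mm behind the grasp point. The pads swing forward as they close: fully open they stand 13 mm farther back than shut.
Start: joints at [-67.701, 19.034, -3.707, 83.658, 1.238, 77.344, -5.071], TCP at [0.25, 0.573, 0.256] pointing down, gripper open.
Joint ranges: [-148.97, 148.97], [-28.65, 121.19], [-84.17, 76.75], [9.2, 138.47], [-72.65, 252.65], [3.7, 117.97], [-149.18, 149.18]. Speed limits (degrees/s): [127.2, 127.2, 159.86, 159.86, 180, 180, 180].

## Interface

Orientations are given as [roll, pitch, yaw] about the fixed x, y, z axes, in that order (R = Rz(yaw) Ry(pitch) Rx(roll)).
In Python, from plant import bot gives the robot as it stands.
- The arm moves only by the tool arm_command, never from a script. Its argument "commands" is a list that holds one entry, the list of rows, each a list of 7 numbers: the shift along the tool's x, y, z in cm, then the turn, a rotation vector about the tool's x, y, z in rad, then the closure, from -1 (fully open) to 1 (shut). In form: [[[x, y, z, rx, ry, rz, fingers], ...]]. A call has 1 to 10 rows; each row is the pose to reach, as a shift and turn from the pose commanded when the call began, along the tool's axes at that moment; what a row does not reach only later rows make up. A row lasts 1/10 s, in which the tool goes at most 50 mm and 8.59 degrees, less where a joint would pass 70% of its speed; a pose out of reach is approached as far as the arm can. A call with a gripper value outside its range is refused whole. The fingers move at their own pace and stop on an object; "force" is the grip in N (left out, the last holds). Time passes only in rows, so rows that repeat a pose let the fingers close. It gives the time, the measured TCP pose, the force, the opening and the grip force at its end, in the units of the state.
- bot.sense(): the state, without advancing time (a new reading comes with each control period).
- bot.capture(name): name is "side" or "top"; returns a dict with "pixels" (400x640x3 uint8, blue, green, red), "camera_matrix" (3x3 intrinsics, pixels), "view" (4x4, takes a point from world to camera coordinates). Camera axes: x right, y down, z forward; pixel columns grow to the right and rows downward; lengths in m; the calibration is good to about 2 mm. A picture is of the moment at which its call begins. There is no depth.
- bot.hand_in(): hands the job in; it is judged then, once.
Trained networks look in a picture, given as the dict that the camera call returned (one of the last four; its "shot" number tells which), for a name from the list of things; names that differ only in an ending like _2 or _b are one class to them, and where a whole thing is asked for, a point or a joint stands for the part that bears it (a point fixed in the world has none). Each returns a list of dicts, best first, with "p" (0 to 1); they miss things now and then, are a little off and sometimes report something else, mostly with a low value. They report only what shows in the picture. A call takes as long as a camera call.
- bot.search_frame(picture, target): "point" ([x, y, z] in m, in world coordinates, good to about 4 mm: the middle of the surface that is visible of it).
The state is a dict: "time": time; "joint_pos": joint angles; "joint_vel": joint speeds; "joint_efforts": joint torques, N m; "tcp_pos": TCP position; "tool_rot": TCP orientation; "ft_force": force on the tool from outside, world axes, zero at the start; "wrist_torque": the same for the moment, N m; "opening": finger opening in m; "finger_force": force on a finger pad.
Only numpy, scipy, OpenCV 4.12 (cv2) and the standard library are available. Lean on these libraries where they do the work, as an engineer would, in place of code of your own. Each camera call takes 0.05 s, during which the arm holds its last target. There are 200 camera calls.

## Task

Put the loose slide-storage tower back into its dock. First gently push its open top drawer fully shut; then push the tower along the bench, low at its base so that it slides and does not tip, until it is fully home against the dock's back stop; last, swing the dock's latch arm fully across the front of the tower's base. Only push: do not lift or tip the tower, and leave the loose bottles, dishes and marker where they stand.

Things in the scene. Friction and masses are not known exactly. Their poses are not given: they have to be found in the camera images.
- slide_tower: Loose tower, about 1.5 kg: grey housing 120 x 120 x 240 mm high, white drawer fronts on its -x side (pulls stand out 16 mm), on a steel skid that sticks out 60 mm in front. Origin: underside, middle of the housing; x to its back (back face at +60, lip's front face at -120 mm), y to its left, z up. Slides at 0.6 of its weight (6 to 14 N); pushed higher than 90 to 130 mm it tips.
- lip_mid (a point): Middle of the front face of the skid's turned-up lip, 17 mm above the bench. The lip is full width (120 mm), 34 mm high, 5 mm thick, 60 mm in front of the housing. Axes as the tower's.
- drawer (a joint): Opening of the loose tower's top drawer, m: 0 shut, 0.085 fully out; starts 0.045 to 0.075 open. It shuts towards the tower's +x with under 1 N of drag and stays where left; once it is shut, a push of about 4 N up there tips the tower.
- drawer_front (a point): Middle of the top drawer's flat front face (112 mm wide, 42 mm high), 211 mm above the bench; 66 mm in front of the tower's origin when shut. In its lower half a finger pull 50 mm wide stands out another 10 mm. Axes as the tower's.
- dock: The dock: one bay of aluminium guide rails 36 mm high, fixed to the bench, open towards the robot. Origin: on the bench, on the bay's centre line, where the front face of the tower's lip stands when home; x points into the bay, y to the left. Inside, the bay is 126 mm wide from x = 60 to the back stop at x = 180 mm; in front of that its rails flare out to 170 mm wide at x = 10 mm.
- bay_home (a point): On the bench: where the tower's origin lies when it is fully home (120 mm into the bay from the dock's origin). Axes as the dock's; the tower's x axis must lie along its x axis.
- latch (a joint): Angle of the bay's latch arm, rad: 0 swung clear (arm points towards the robot and left), 1.92 fully shut (arm along the lip's front, pointing to the dock's -y). Closes anticlockwise seen from above, 0.03 N m of friction, no spring, stays where left; starts 0 to 0.25. Can shut only when the tower is home.
- latch_pivot (a point): On the latch arm's pivot axis, 17 mm above the bench, on the post left of the bay's mouth (dock x = -8, y = 92 mm). Its x axis points along the arm. The arm is a steel bar 8 mm thick, from 10 to 24 mm above the bench, reaching 102 mm from the pivot.
- latch_knob (a point): Middle of the round black knob (16 mm diameter, 28 to 44 mm above the bench) on the latch arm, 90 mm from the pivot.
- dropper: Bystander: small white dropper bottle, 26 mm diameter, 60 mm high; origin under its middle.
- reagent_bottle: Bystander: amber reagent bottle, 48 mm diameter, 97 mm high; origin under its middle.
- petri_stack: Bystander: stack of three petri dishes, 90 mm diameter, 48 mm high; origin under its middle.
- marker: Bystander: marker pen lying on the bench near its front edge, 128 mm long along its y axis, 17 mm thick; origin under its middle.

How it is judged (in metres and radians):
On the way, in this order (a step that is already met when the one before it is completed fails the run):
1. the top drawer is pushed shut while the tower still stands outside the bay (value of joint drawer below 0.005 m and x of slide_tower in the frame of bay_home below -0.05 m), for 0.2 s.
2. the tower is home in the bay with its drawer shut (x of slide_tower in the frame of bay_home between -0.006 and 0.006 m and y of slide_tower in the frame of bay_home between -0.006 and 0.006 m and angle between the x axis of slide_tower and the x axis of bay_home, either way round below 0.06 rad and value of joint drawer below 0.005 m), for 0.2 s.
3. the latch arm is swung across the lip (value of joint latch above 1.8 rad), for 0.2 s.
At the end, for the whole second after the job is handed in: The tower stands upright and still in the bay, within 6 mm of fully home and square to the bay, its top drawer shut within 5 mm, and the latch arm across its lip within 0.12 rad of fully shut (all of step 2 and value of joint latch above 1.8 rad and angle between slide_tower's own z axis and vertical below 0.03 rad and height (world z) of slide_tower below 0.005 m and linear speed of slide_tower below 0.01 m/s); the robot touches nothing.
It fails at once if the tower is tipped by more than 8 degrees (angle between slide_tower's own z axis and vertical above 0.14 rad).
It fails at once if the tower is lifted off the bench (height (world z) of slide_tower above 0.015 m).
It fails at once if a bystander (dropper bottle, reagent bottle, petri dishes or marker) is moved or lifted by more than 3 cm (distance of any of dropper, reagent_bottle, petri_stack, marker from where it was at the start of the episode above 0.03 m).
It also fails if it takes over 61 s, if anything falls off the work surface, if the arm or the gripper's body presses on something with over 40 N, if the wrist force passes 120 N, or if a joint passes its speed limit or range.

## Working session

There is one attempt and no reset: what is moved stays moved. The work goes in short steps, Python scripts to look and compute and a tool call to move; the robot and the scene stay as the last step left them, time stands still between calls to the robot, and variables do not carry over. Pictures are saved under pics/ and viewed, at most 11 in all, crops included, and the job is handed in when it is done.

Besides the shell and the picture viewer there is one more tool, called as a command line: name --argument value ..., lists and objects as JSON in quotes. arm_command: Moves the arm, as the interface text tells. Its arguments: {"type":"object","properties":{"commands":{"type":"array","items":{"type":"array","items":{"type":"array","items":{"type":"number"}}}},"force":{"type":"number"}},"required":["commands"]}

```bash
mkdir -p pics; ls; cat > h.py <<'E'
from plant import bot
import numpy as np, cv2
from scipy.spatial.transform import Rotation as R
def proj(c,P):
    P=np.atleast_2d(P); q=(c["view"][:3,:3]@P.T).T+c["view"][:3,3]; q=(c["camera_matrix"]@q.T).T; return q[:,:2]/q[:,2:]
def ray(c,u,v,z):
    V=np.array(c["view"]);o=-V[:3,:3].T@V[:3,3];d=V[:3,:3].T@np.linalg.inv(c["camera_matrix"])@[u,v,1];return o+d*(z-o[2])/d[2]
def grab(name,save=None):
    c=bot.capture(name); c["view"]=np.array(c["view"]);c["camera_matrix"]=np.array(c["camera_matrix"])
    if save: cv2.imwrite("pics/"+save,c["pixels"])
    return c
E
python3 - <<'E'
from h import *
s=bot.sense(); print(s["time"],s["tcp_pos"],s["tool_rot"],s["opening"])
for n in ("top","side"):
    c=bot.capture(n); cv2.imwrite(f"pics/{n}0.png",c["pixels"]); V=np.array(c["view"]); print(n,-V[:3,:3].T@V[:3,3])
    for t in ["slide_tower","lip_mid","drawer_front","dock","bay_home","latch_pivot","latch_knob","dropper","reagent_bottle","petri_stack","marker"]:
        print(t,[(np.round(r["point"],3).tolist(),round(r["p"],2)) for r in bot.search_frame(c,t)[:2]])
E
```

```text
pics
0.0 [0.2500024  0.5724358  0.25552216] [-1.79917523e+02  2.10361087e-03  1.56406648e+02] 0.08543486239406173
top [0.3736549  0.23254424 1.24948325]
slide_tower [([0.525, 0.304, 0.24], 0.79)]
lip_mid [([0.525, 0.303, 0.238], 0.69), ([0.325, 0.329, 0.011], 0.69)]
drawer_front [([0.465, 0.313, 0.206], 0.58)]
dock [([0.725, 0.321, 0.027], 0.65)]
bay_home [([0.725, 0.314, 0.021], 0.61)]
latch_pivot [([0.524, 0.409, 0.022], 0.53)]
latch_knob [([0.722, 0.314, 0.024], 0.71), ([0.466, 0.307, 0.205], 0.19)]
dropper [([0.395, 0.471, 0.031], 0.54)]
reagent_bottle [([0.656, 0.089, 0.067], 0.68), ([0.411, -0.16, 0.041], 0.68)]
petri_stack [([0.41, -0.158, 0.043], 0.86)]
marker [([0.322, 0.329, 0.012], 0.5)]
side [-0.01009341  1.15777514  0.74621085]
slide_tower [([0.522, 0.359, 0.158], 0.95), ([0.467, 0.337, 0.215], 0.4)]
lip_mid [([0.52, 0.357, 0.161], 0.71)]
drawer_front [([0.47, 0.332, 0.22], 0.74)]
dock [([0.713, 0.363, 0.02], 0.85)]
bay_home [([0.714, 0.363, 0.022], 0.92)]
latch_pivot [([0.528, 0.404, 0.025], 0.8), ([0.522, 0.358, 0.162], 0.57)]
latch_knob [([0.528, 0.404, 0.024], 0.7)]
dropper [([0.392, 0.483, 0.03], 0.59)]
reagent_bottle [([0.53, 0.403, 0.023], 0.52)]
petri_stack [([0.378, -0.124, 0.043], 0.84)]
marker [([0.321, 0.336, 0.014], 0.67), ([0.526, 0.402, 0.025], 0.53)]
```

View pics/top0.png

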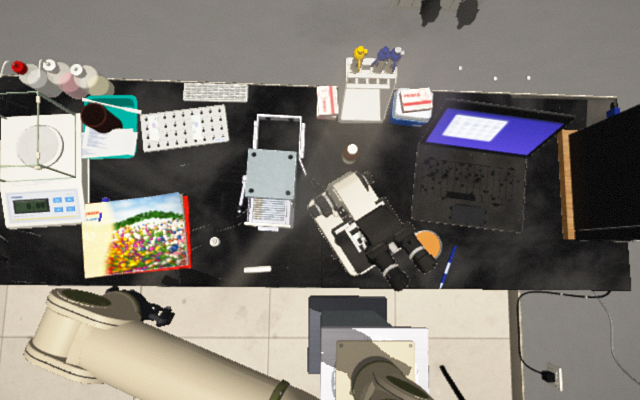

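View pics/side0.png

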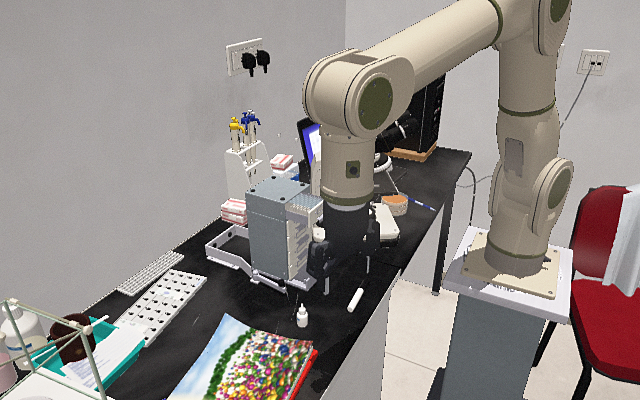

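The top view shows the tower top at about (270,172), the open drawer below it at (268,212), the dock above at (278,135), the dropper at (214,241), the marker at (257,269), the reagent bottle at (350,153) and the microscope to the right. The side view agrees. I'll zoom in.

```bash
python3 - <<'E'
from h import *
c=grab("top"); a=c["pixels"][100:280,190:370]; cv2.imwrite("pics/z1.png",cv2.resize(a,None,fx=3.3,fy=3.3,interpolation=cv2.INTER_CUBIC))
c=grab("side"); a=c["pixels"][160:340,190:410]; cv2.imwrite("pics/z2.png",cv2.resize(a,None,fx=3.3,fy=3.3,interpolation=cv2.INTER_CUBIC))
E
```

```text
(no output)
```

View pics/z1.png

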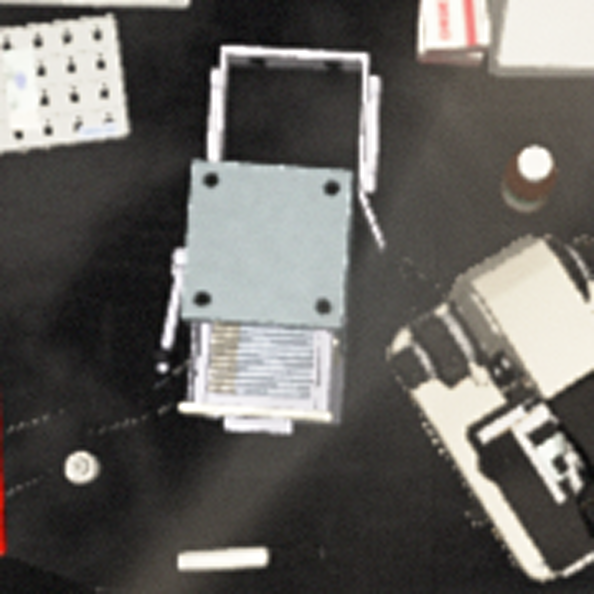

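View pics/z2.png

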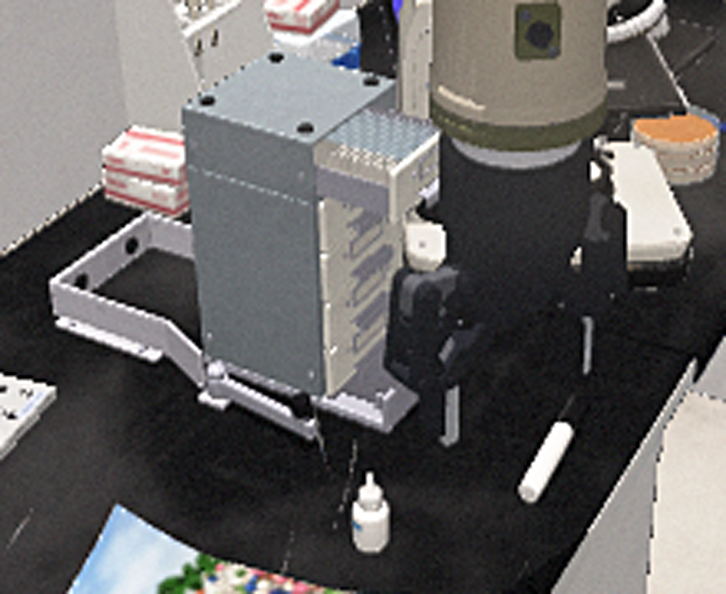

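z1 (crop px) shows tower top corners at (192,160), (352,170), (342,327) and (183,318), and the dock's back-stop outer top edge from (221,46) to (369,54). The pivot is at about (180,256), the knob at (163,367), and the drawer-front edge runs from (178,405) to (333,420). z2 shows the lip and its surroundings free, with the dropper to the left front and the gripper above.

```bash
python3 - <<'E'
from h import *
from scipy.optimize import least_squares
c=grab("top")
f=lambda p,z:ray(c,p[0]/3.3+190-.35,p[1]/3.3+100-.35,z)[:2]
T=[f(p,.24) for p in [(192,160),(352,170),(342,327),(183,318)]]
print("tower c",np.mean(T,0),[np.linalg.norm(T[i]-T[i-1]) for i in range(4)])
T=np.array(T); loc=np.array([[60,60],[60,-60],[-60,-60],[-60,60]])/1e3
def rs(q): 
    C,S=np.cos(q[2]),np.sin(q[2]); return (loc@np.array([[C,S],[-S,C]])+q[:2]-T).ravel()
q=least_squares(rs,[.52,.3,0]).x; print("tower",q[:2],np.degrees(q[2]),abs(rs(q)).max())
for n,p,z in [("stop L out",(221,46),.036),("stop R out",(369,54),.036),("stop in L",(232,60),.036),("stop in R",(358,66),.036),("pivot",(180,256),.03),("knob",(163,367),.044),("drwL",(178,405),.232),("drwR",(333,420),.232),("railL in back",(224,150),.036),("marker L",(178,561),.01),("marker R",(268,557),.01)]: print(n,f(p,z).round(4))
P=np.array([f((221,46),.036),f((369,54),.036)]); d=P[0]-P[1]; print("dock yaw",np.degrees(np.arctan2(-d[0],d[1])),np.linalg.norm(d),P.mean(0))
# lip ends and dock in side-cam hints
c2=grab("side")
g=lambda p,z:ray(c2,p[0]/3.3+190-.35,p[1]/3.3+160-.35,z)[:2]
for n,p,z in [("tower L near base",(322,395),.003),("top near-left",(317,195),.24),("top back-left",(186,107),.24),("top right front",(400,90),.24),("lip L top",(388,430),.0),("knob",(300,403),.036),("pivot",(215,368),.03),("stopL top",(52,282),.036)]: print(n,g(p,z).round(4))
E
```

```text
tower c [0.56214637 0.30311302] [np.float64(0.11959240024380821), np.float64(0.11993717085811657), np.float64(0.11957148111901587), np.float64(0.11744762567551958)]
tower [0.56214637 0.30311302] -1.9772534796851644 0.0014560833157650221
stop L out [0.7817 0.3645]
stop R out [0.7785 0.2297]
stop in L [0.7689 0.3542]
stop in R [0.7668 0.2395]
pivot [0.5879 0.3956]
knob [0.4863 0.4051]
drwL [0.4407 0.3661]
drwR [0.4314 0.2517]
railL in back [0.6848 0.3588]
marker L [0.3167 0.3904]
marker R [0.321 0.311]
dock yaw -1.385040706269858 0.13489238516967147 [0.78009171 0.29710517]
tower L near base [0.5128 0.3521]
top near-left [0.4622 0.4247]
top back-left [0.6195 0.3575]
top right front [0.4895 0.2578]
lip L top [0.4464 0.3625]
knob [0.4994 0.404 ]
pivot [0.5873 0.3913]
stopL top [0.7779 0.3619]
```

```bash
cat >> h.py <<'E'
def go(pos,rpy):
    s=bot.sense(); A=R.from_euler('xyz',s["tool_rot"],degrees=True)
    B=R.from_euler('xyz',rpy,degrees=True)
    print("t",s["time"],"shift cm",(A.inv().apply(np.array(pos)-s["tcp_pos"])*100).round(2),"rot",(A.inv()*B).as_rotvec().round(3),"F",np.round(s["ft_force"],1))
E
python3 -c "
from h import *
go([.38,.309,.235],[180,0,178.3])"
```

```text
t 1.4 shift cm [-22.46 -18.97   2.13] rot [ 0.    -0.    -0.382] F [0.8 0.1 0.9]
```

arm_command --commands '[[[-4,-3.4,0,0,0,-0.08,-1],[-8,-6.7,0,0,0,-0.16,-1],[-12,-10.1,0,0,0,-0.24,-1],[-16,-13.5,0,0,0,-0.31,-1],[-19.5,-16.5,1,0,0,-0.382,-1],[-22.5,-19,2.1,0,0,-0.382,-1],[-22.5,-19,2.1,0,0,-0.382,-1],[-22.5,-19,2.1,0,0,-0.382,-1],[-22.5,-19,2.1,0,0,-0.382,-1]]]'

```text
time: 2.3
tcp_pos: [0.3798, 0.3098, 0.2356]
tool_rot: [180.0, 0.0, 178.4]
ft_force: [0.0, 0.4, 0.1]
opening: 0.0852
finger_force: 0.0
```

```bash
python3 -c "
from h import *
go([.415,.308,.218],[180,0,178.3]); print(bot.sense()['tcp_pos'],bot.sense()['tool_rot'])"
```

```text
t 2.3 shift cm [-3.53 -0.08  1.76] rot [0.001 0.    0.001] F [0.  0.4 0.1]
[0.37976016 0.30979387 0.23564311] [1.79956795e+02 7.28340897e-03 1.78375680e+02]
```

arm_command --commands '[[[0,0,1.7,0,0,0,-1],[-1,0,1.7,0,0,0,-1],[-2,0,1.7,0,0,0,-1],[-3,0,1.7,0,0,0,-1],[-4,0,1.7,0,0,0,-1],[-4.7,0,1.7,0,0,0,-1],[-5.4,0,1.7,0,0,0,-1],[-6,0,1.7,0,0,0,-1]]]'

```text
time: 3.1
tcp_pos: [0.4408, 0.3068, 0.2184]
tool_rot: [180.0, -0.0, 178.3]
ft_force: [-0.6, 0.4, 0.1]
opening: 0.0853
finger_force: 0.4
```

```bash
python3 - <<'E'
from h import *
c=grab("side"); a=c["pixels"][160:340,190:410]; cv2.imwrite("pics/z3.png",cv2.resize(a,None,fx=3.3,fy=3.3,interpolation=cv2.INTER_CUBIC))
E
```

```text
(no output)
```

View pics/z3.png

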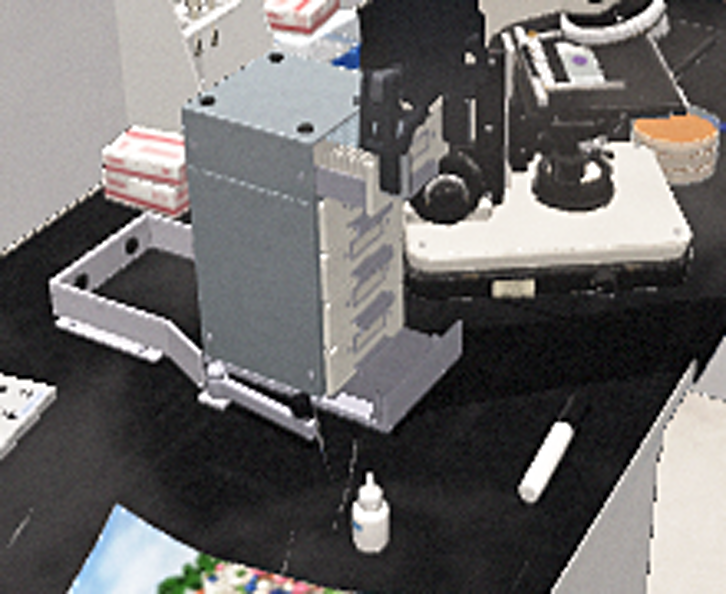

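z3 shows the left finger against the drawer front at about (375,170), with the drawer now partly shut and the tower upright. I'll continue slowly.

arm_command --commands '[[[-0.6,0,0,0,0,0,-1],[-1.2,0,0,0,0,0,-1],[-1.8,0,0,0,0,0,-1],[-2.4,0,0,0,0,0,-1],[-2.9,0,0,0,0,0,-1],[-3.3,0,0,0,0,0,-1],[-3.6,0,0,0,0,0,-1]]]'

```text
time: 3.85
tcp_pos: [0.4766, 0.3057, 0.2183]
tool_rot: [180.0, -0.0, 178.3]
ft_force: [-1.0, -0.5, -0.2]
opening: 0.0851
finger_force: 0.4
```

arm_command --commands '[[[-0.1,0,0,0,0,0,-1],[-0.2,0,0,0,0,0,-1],[-0.3,0,0,0,0,0,-1]]]'

```text
time: 4.15
tcp_pos: [0.4792, 0.3057, 0.2183]
tool_rot: [180.0, -0.0, 178.3]
ft_force: [-1.2, 0.5, -0.2]
opening: 0.0852
finger_force: 0.4
```

arm_command --commands '[[[-0.1,0,0,0,0,0,-1],[-0.2,0,0,0,0,0,-1],[-0.2,0,0,0,0,0,-1]]]'

```text
time: 4.45
tcp_pos: [0.4814, 0.3056, 0.2184]
tool_rot: [180.0, 0.0, 178.3]
ft_force: [0.2, 0.1, 1.0]
opening: 0.0852
finger_force: 0.0
```

arm_command --commands '[[[-0.1,0,0,0,0,0,-1],[-0.2,0,0,0,0,0,-1],[-0.2,0,0,0,0,0,-1]]]'

```text
time: 4.75
tcp_pos: [0.4833, 0.3056, 0.2184]
tool_rot: [180.0, 0.0, 178.3]
ft_force: [-0.8, -0.5, 0.3]
opening: 0.0855
finger_force: 0.3
```

arm_command --commands '[[[-0.1,0,0,0,0,0,-1],[-0.2,0,0,0,0,0,-1],[-0.2,0,0,0,0,0,-1]]]'

```text
time: 5.05
tcp_pos: [0.4843, 0.3056, 0.2185]
tool_rot: [-180.0, -0.1, 178.3]
ft_force: [-7.6, -1.0, 4.9]
opening: 0.0856
finger_force: 3.7
```

```bash
python3 - <<'E'
from h import *
c=grab("side"); a=c["pixels"][160:340,190:410]; cv2.imwrite("pics/z4.png",cv2.resize(a,None,fx=3.3,fy=3.3,interpolation=cv2.INTER_CUBIC)); s=bot.sense();print(s["ft_force"],s["finger_force"])
E
```

```text
[-7.10943741 -1.70526288  4.50957356] 3.6778299932484515
```

View pics/z4.png

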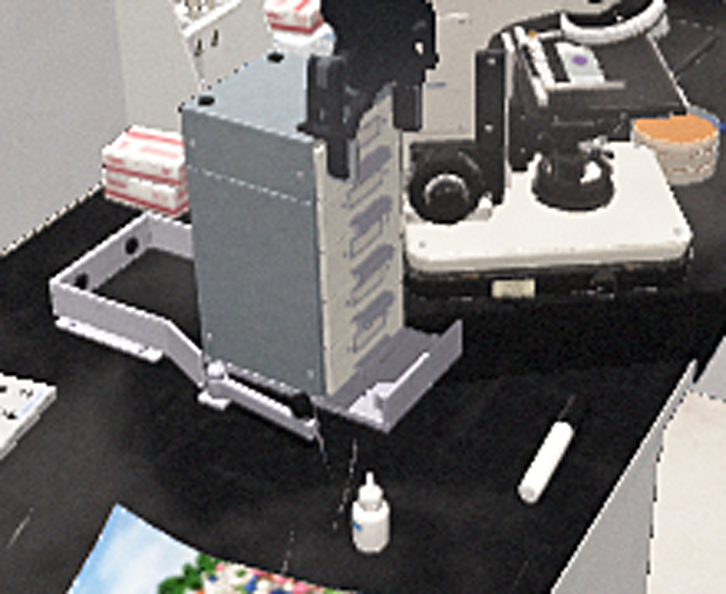

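z4 shows the drawer flush with the other fronts, the fingers touching it and the tower upright. I'll back off, then go low in front of the lip with an 8° lean back.

arm_command --commands '[[[3,0,0,0,0,0,-1],[6,0,0,0,0,0,-1],[9,0,0,0,-0.07,0,-1],[9,0,4,0,-0.14,0,-1],[9,0,8,0,-0.14,0,-1],[9,0,12,0,-0.14,0,-1],[9,0,15,0,-0.14,0,-1],[9,0,17,0,-0.14,0,-1],[9,0,18.2,0,-0.14,0,-1],[9,0,18.2,0,-0.14,0,-1]]]'

```text
time: 6.1
tcp_pos: [0.3949, 0.3077, 0.0352]
tool_rot: [-179.9, 7.9, 178.3]
ft_force: [-0.1, -0.5, 0.6]
opening: 0.0857
finger_force: 0.0
```

```bash
python3 - <<'E'
from h import *
s=bot.sense();A=R.from_euler('xyz',s["tool_rot"],degrees=True).as_matrix();print(A.round(3),s["tcp_pos"])
c=grab("side"); a=c["pixels"][160:340,190:410]; cv2.imwrite("pics/z5.png",cv2.resize(a,None,fx=3.3,fy=3.3,interpolation=cv2.INTER_CUBIC))
E
```

```text
[[-0.99   0.03   0.138]
 [ 0.029  1.    -0.006]
 [-0.138 -0.002 -0.99 ]] [0.394855   0.30766184 0.03521316]
```

View pics/z5.png

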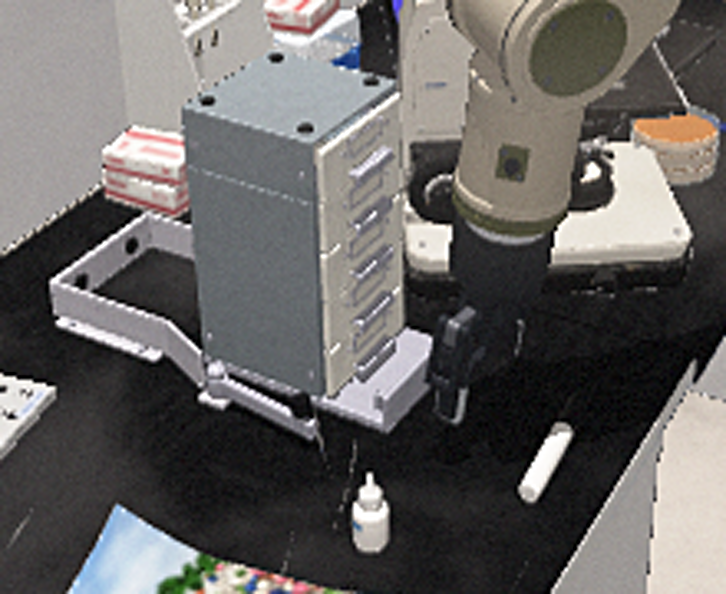

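z5 shows the fingers low in front of the lip at about (455,390), clear of the marker and dropper. I'll push now.

arm_command --commands '[[[-1,0,0.14,0,0,0,-1],[-2,0,0.28,0,0,0,-1],[-2.6,0,0.36,0,0,0,-1],[-3.1,0,0.43,0,0,0,-1],[-3.6,0,0.5,0,0,0,-1],[-4.1,0,0.57,0,0,0,-1],[-4.6,0,0.64,0,0,0,-1],[-5.1,0,0.71,0,0,0,-1]]]'

```text
time: 6.95
tcp_pos: [0.444, 0.307, 0.0358]
tool_rot: [-179.9, 7.7, 178.4]
ft_force: [-16.1, -1.1, 9.7]
opening: 0.0851
finger_force: 7.8
```

```bash
cat > tw.py <<'E'
from h import *
c=grab("top")
for t in ["slide_tower","dropper","marker"]: print(t,[(np.round(r["point"],3).tolist(),round(r["p"],2)) for r in bot.search_frame(c,t)[:1]])
go([.5,.304,.034],[-180,7.9,178.3])
E
python3 tw.py
```

```text
slide_tower [([0.552, 0.302, 0.237], 0.75)]
dropper []
marker [([0.316, 0.374, 0.012], 0.64)]
t 7.15 shift cm [-5.42 -0.14  0.94] rot [-0.001 -0.001  0.001] F [-7.9  0.3  3.2]
```

arm_command --commands '[[[-0.7,0,0.09,0,0,0,-1],[-1.4,0,0.18,0,0,0,-1],[-2.1,0,0.28,0,0,0,-1],[-2.8,0,0.37,0,0,0,-1],[-3.5,0,0.46,0,0,0,-1],[-4.2,0,0.56,0,0,0,-1],[-4.9,0,0.65,0,0,0,-1],[-5.6,0,0.75,0,0,0,-1],[-6.3,0,0.85,0,0,0,-1]]]'

```text
time: 8.05
tcp_pos: [0.5076, 0.3053, 0.0358]
tool_rot: [-179.9, 7.7, 178.4]
ft_force: [-12.7, 0.9, 5.5]
opening: 0.0853
finger_force: 6.5
```

```bash
python3 - <<'E'
from h import *
c=grab("top"); a=c["pixels"][100:280,190:370]; cv2.imwrite("pics/z6.png",cv2.resize(a,None,fx=3.3,fy=3.3,interpolation=cv2.INTER_CUBIC))
go([.56,.3025,.034],[-180,7.9,178.5])
E
```

```text
t 8.1 shift cm [-5.02 -0.1   0.89] rot [-0.001 -0.002 -0.002] F [-5.9  1.1 -2.7]
```

View pics/z6.png

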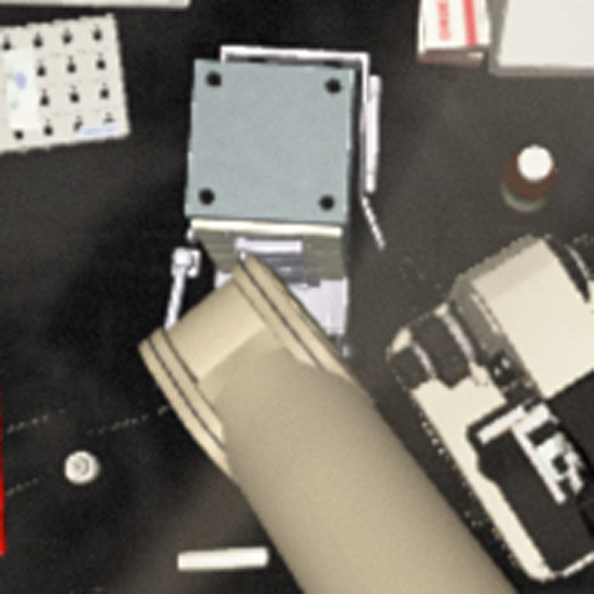

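z6 shows the tower square and entering the bay (top corners about (195,60) and (354,68)), with the latch arm clear at (178,290) and the bystanders unmoved.

arm_command --commands '[[[-0.7,0,0.09,0,0,0,-1],[-1.4,0,0.18,0,0,0,-1],[-2.1,0,0.28,0,0,0,-1],[-2.8,0,0.37,0,0,0,-1],[-3.5,0,0.46,0,0,0,-1],[-4.2,0,0.56,0,0,0,-1],[-4.9,0,0.65,0,0,0,-1],[-5.4,0,0.72,0,0,0,-1],[-5.8,0,0.78,0,0,0,-1],[-6.2,0,0.84,0,0,0,-1]]]'

```text
time: 9.1
tcp_pos: [0.57, 0.3034, 0.0359]
tool_rot: [-179.9, 7.7, 178.4]
ft_force: [-13.0, -0.8, 5.1]
opening: 0.0855
finger_force: 6.2
```

arm_command --commands '[[[-0.2,0,0.03,0,0,0,-1],[-0.4,0,0.05,0,0,0,-1],[-0.5,0,0.07,0,0,0,-1]]]'

```text
time: 9.4
tcp_pos: [0.5751, 0.3033, 0.0359]
tool_rot: [-179.9, 7.7, 178.4]
ft_force: [-12.4, 0.7, 4.2]
opening: 0.0854
finger_force: 6.1
```

arm_command --commands '[[[-0.1,0,0.02,0,0,0,-1],[-0.3,0,0.04,0,0,0,-1],[-0.3,0,0.04,0,0,0,-1]]]'

```text
time: 9.7
tcp_pos: [0.5784, 0.3032, 0.0359]
tool_rot: [-179.9, 7.7, 178.4]
ft_force: [-9.5, 1.3, 1.9]
opening: 0.0855
finger_force: 4.7
```

arm_command --commands '[[[-0.1,0,0.02,0,0,0,-1],[-0.2,0,0.04,0,0,0,-1]]]'

```text
time: 9.9
tcp_pos: [0.5797, 0.3033, 0.0358]
tool_rot: [-179.9, 7.7, 178.4]
ft_force: [-18.2, -0.4, 10.1]
opening: 0.0856
finger_force: 9.1
```

arm_command --commands '[[[-0.1,0,0.02,0,0,0,-1],[-0.2,0,0.04,0,0,0,-1]]]'

```text
time: 10.1
tcp_pos: [0.5799, 0.3033, 0.0357]
tool_rot: [-179.9, 7.5, 178.4]
ft_force: [-29.7, -4.3, 19.5]
opening: 0.0851
finger_force: 14.8
```

arm_command --commands '[[[-0.1,0,0.02,0,0,0,-1],[-0.1,0,0.02,0,0,0,-1]]]'

```text
time: 10.3
tcp_pos: [0.5799, 0.3035, 0.0355]
tool_rot: [-179.8, 7.4, 178.4]
ft_force: [-30.2, -3.4, 20.0]
opening: 0.0859
finger_force: 15.3
```

The tower stopped where predicted (TCP x 0.580) with 30 N of resistance, so it is home. I'll retreat, rise and close the fingers.

arm_command --commands '[[[2,0,-0.28,0,0,0,-1],[5,0,-0.7,0,0,0,-1],[9,0,-1.3,0,0,0,-1],[9,0,-4.3,0,0,0,0],[8.3,0,-8,0,0,0,1],[8,0,-10.3,0,0,0,1],[8,0,-10.3,0,0,0,1],[8,0,-10.3,0,0,0,1]]]'

```text
time: 11.1
tcp_pos: [0.4927, 0.3053, 0.1279]
tool_rot: [180.0, 8.1, 178.3]
ft_force: [0.4, -1.6, -0.4]
opening: 0.0121
finger_force: 0.0
```

```bash
python3 - <<'E'
from h import *
for p in [(.5,.45,.13),(.5,.45,.035)]: go(p,[-180,7.9,178.4])
c=grab("top"); a=c["pixels"][100:280,190:370]; cv2.imwrite("pics/z7.png",cv2.resize(a,None,fx=3.3,fy=3.3,interpolation=cv2.INTER_CUBIC))
for t in ["slide_tower","latch_knob","dropper","latch_pivot"]: print(t,[(np.round(r["point"],3).tolist(),round(r["p"],2)) for r in bot.search_frame(c,t)[:2]])
E
```

```text
t 11.1 shift cm [-0.33 14.48 -0.15] rot [ 0.     0.003 -0.002] F [ 0.4 -1.6 -0.4]
t 11.1 shift cm [ 1.   14.47  9.25] rot [ 0.     0.003 -0.002] F [ 0.4 -1.6 -0.4]
slide_tower [([0.668, 0.303, 0.242], 0.78)]
latch_knob [([0.653, 0.236, 0.018], 0.61)]
dropper []
latch_pivot [([0.563, 0.399, 0.02], 0.59), ([0.653, 0.236, 0.018], 0.54)]
```

View pics/z7.png

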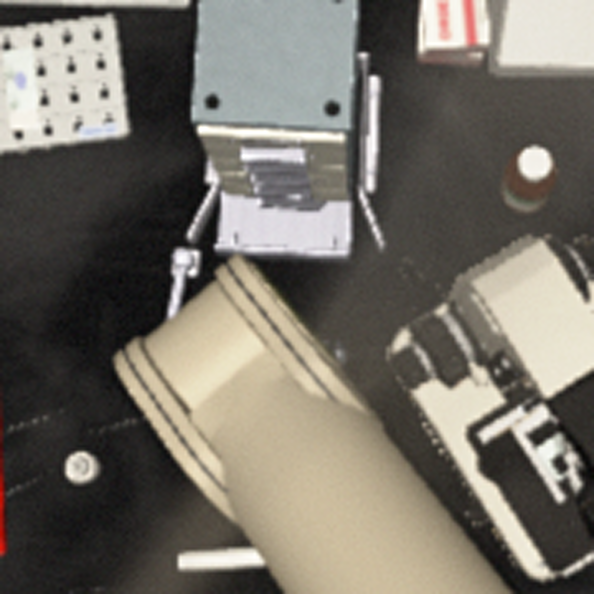

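z7 shows the tower home in the bay with its lip at y≈250 px, the latch pivot at (185,262) with its arm still pointing towards the robot, and the dropper unmoved at (80,466).

arm_command --commands '[[[0,4,0,0,0,0,1],[-0.1,8,0,0,0,0,1],[-0.2,12,0,0,0,0,1],[-0.3,14.5,0,0,0,0,1],[0.2,14.5,3.5,0,0,0,1],[0.7,14.5,7,0,0,0,1],[1,14.5,9.2,0,0,0,1],[1,14.5,9.2,0,0,0,1]]]'

```text
time: 12.15
tcp_pos: [0.4977, 0.448, 0.0306]
tool_rot: [-179.7, 7.7, 178.3]
ft_force: [-0.5, -0.2, -0.2]
opening: 0.0
finger_force: 0.0
```

```bash
cat > lt.py <<'E'
from h import *
s=bot.sense(); print(s["tcp_pos"],s["opening"],s["ft_force"].round(1) if hasattr(s["ft_force"],"round") else s["ft_force"])
A=R.from_euler('xyz',s["tool_rot"],degrees=True)
P=np.array([.588,.3935])
for ph in range(170,271,10):
    f=np.radians(ph); u=np.array([np.cos(f),np.sin(f)]); t=np.array([-u[1],u[0]])
    lag=.008+.015*abs(t[1])+.0145*abs(t[0])
    C=P+.086*u-t*lag
    d=np.array([*C,.0355])-s["tcp_pos"]
    print(ph,C.round(3),(A.inv().apply(d)*100).round(1).tolist())
E
python3 lt.py
```

```text
[0.49772191 0.44803538 0.03059273] 2.2183477162877323e-05 [-0.5 -0.2 -0.2]
170 [0.508 0.433] [-1.1, -1.4, -0.3]
180 [0.502 0.417] [-0.6, -3.1, -0.4]
190 [0.499 0.403] [-0.3, -4.5, -0.4]
200 [0.498 0.39 ] [-0.3, -5.9, -0.4]
210 [0.499 0.375] [-0.4, -7.3, -0.4]
220 [0.504 0.36 ] [-0.9, -8.8, -0.3]
230 [0.511 0.346] [-1.6, -10.2, -0.2]
240 [0.521 0.333] [-2.7, -11.4, -0.1]
250 [0.533 0.322] [-4.0, -12.5, 0.1]
260 [0.549 0.313] [-5.5, -13.3, 0.3]
270 [0.566 0.308] [-7.2, -13.8, 0.6]
```

arm_command --commands '[[[-1.1,0,-0.4,0,0,0,1],[-1.1,-1.4,-0.4,0,0,0,1],[-0.6,-3.1,-0.4,0,0,0,1],[-0.3,-4.5,-0.4,0,0,0,1],[-0.3,-5.9,-0.4,0,0,0,1],[-0.4,-7.3,-0.4,0,0,0,1],[-0.6,-8.0,-0.4,0,0,0,1],[-0.9,-8.8,-0.3,0,0,0,1],[-0.9,-8.8,-0.3,0,0,0,1]]]'

```text
time: 13.05
tcp_pos: [0.5065, 0.3605, 0.0395]
tool_rot: [-180.0, 8.0, 178.2]
ft_force: [0.5, -0.1, -0.4]
opening: 0.0001
finger_force: 0.0
```

```bash
python3 lt.py | sed -n '1p;7,20p'; python3 - <<'E'
from h import *
c=grab("side"); a=c["pixels"][160:340,190:410]; cv2.imwrite("pics/z8.png",cv2.resize(a,None,fx=3.3,fy=3.3,interpolation=cv2.INTER_CUBIC))
E
```

```text
[0.50645486 0.36050324 0.03948985] 0.00013528409329676612 [ 0.5 -0.1 -0.4]
220 [0.504 0.36 ] [0.3, -0.0, 0.4]
230 [0.511 0.346] [-0.4, -1.4, 0.5]
240 [0.521 0.333] [-1.4, -2.7, 0.6]
250 [0.533 0.322] [-2.7, -3.8, 0.8]
260 [0.549 0.313] [-4.3, -4.6, 1.0]
270 [0.566 0.308] [-6.0, -5.1, 1.2]
```

View pics/z8.png

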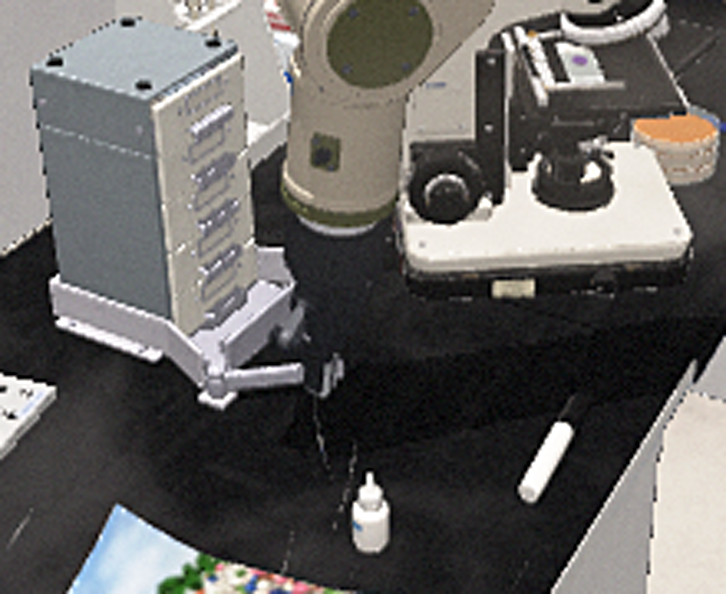

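z8 shows the latch arm part-way round, from its pivot at (215,380) to the finger at about (315,370), with the tower home and the drawer shut. I'll continue the arc.

arm_command --commands '[[[0,-0.7,0.4,0,0,0,1],[-0.4,-1.4,0.5,0,0,0,1],[-0.9,-2.1,0.5,0,0,0,1],[-1.4,-2.7,0.6,0,0,0,1],[-2,-3.3,0.7,0,0,0,1],[-2.7,-3.8,0.8,0,0,0,1],[-3.5,-4.2,0.9,0,0,0,1],[-4.3,-4.6,1,0,0,0,1],[-5.1,-4.9,1.1,0,0,0,1]]]'

```text
time: 14.0
tcp_pos: [0.5569, 0.3109, 0.0356]
tool_rot: [-180.0, 8.0, 178.3]
ft_force: [-0.1, 0.9, 0.1]
opening: -0.0002
finger_force: 0.3
```

arm_command --commands '[[[-0.3,0,0.04,0,0,0,1],[-0.6,0,0.08,0,0,0,1],[-0.8,0,0.1,0,0,0,1]]]'

```text
time: 14.3
tcp_pos: [0.5642, 0.3113, 0.0356]
tool_rot: [-180.0, 8.0, 178.3]
ft_force: [-2.7, -1.2, -0.6]
opening: -0.0003
finger_force: 1.3
```

arm_command --commands '[[[-0.2,0,0.02,0,0,0,1],[-0.3,0,0.04,0,0,0,1],[-0.3,0,0.04,0,0,0,1]]]'

```text
time: 14.6
tcp_pos: [0.565, 0.3116, 0.035]
tool_rot: [-179.9, 7.8, 178.4]
ft_force: [-9.5, -0.8, 3.4]
opening: 0.0001
finger_force: 4.0
```

arm_command --commands '[[[-0.2,0,0.02,0,0,0,1],[-0.2,0,0.02,0,0,0,1],[-0.2,0,0.02,0,0,0,1]]]'

```text
time: 14.9
tcp_pos: [0.5655, 0.3119, 0.0345]
tool_rot: [-179.9, 7.7, 178.4]
ft_force: [-13.8, -0.7, 4.7]
opening: -0.0
finger_force: 6.3
```

arm_command --commands '[[[2,0,-0.3,0,0,0,1],[5,0,-0.7,0,0,0,1],[8,0,-1.1,0,0,0,1],[8,0,-5,0,0,0,1],[8,0,-9,0,0,0,1],[10,0,-13,0,0,0,1],[12,0,-17,0,0,0,1],[13,0,-18,0,0,0,1],[13,0,-18,0,0,0,1],[13,0,-18,0,0,0,1]]]'

```text
time: 15.9
tcp_pos: [0.4156, 0.3153, 0.1952]
tool_rot: [-180.0, 8.0, 178.3]
ft_force: [0.8, -0.3, -0.6]
opening: 0.0003
finger_force: 0.0
```

```bash
python3 - <<'E'
from h import *
c=grab("side"); a=c["pixels"][160:340,190:410]; cv2.imwrite("pics/z9.png",cv2.resize(a,None,fx=3.3,fy=3.3,interpolation=cv2.INTER_CUBIC))
E
```

```text
(no output)
```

View pics/z9.png

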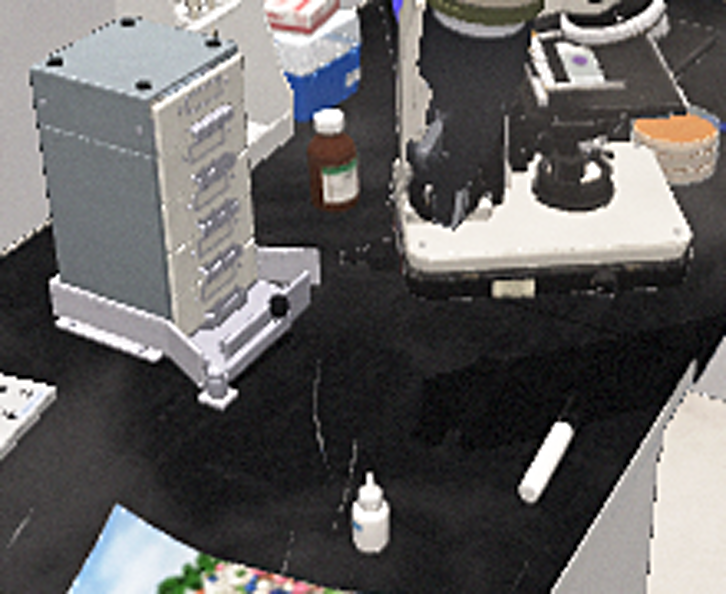

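z9 shows the latch arm lying along the lip with its knob at (280,305), the tower home, the drawers flush and the bystanders in place. I'll check the knob position, then hand in if it agrees.

```bash
python3 - <<'E'
from h import *
c=grab("side"); p=ray(c,280/3.3+190-.35,303/3.3+160-.35,.038)[:2]; a=p-[.588,.3935]; print(p,np.linalg.norm(a),np.degrees(np.arctan2(a[1],a[0])))
print(proj(c,[[.5866,.3037,.036]])*3.3-np.array([190,160])*3.3)
if np.linalg.norm(p-[.5866,.3037])<.008: print(bot.hand_in())
E
```

```text
[0.58407832 0.30024817] 0.09333425853169953 -92.40814045112978
[[274.20093033 305.10812347]]
the job is handed in; nothing more can be done
None
```

The job is handed in: drawer pushed shut, tower home against the back stop and latch arm swung across the lip, with no bystander seen to move; the verdict was not returned.

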